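Set the bench multimeter for a continuity check

ROBOT

A 6-joint arm with a two-finger parallel gripper is mounted at the origin on the work surface. World frame = base frame: x ahead of the robot, y to its left, z up, the work surface at z = 0. Lengths are in m, angles in rad, forces in N, time in s.
With the tool pointing down it reaches from about 0.425 to 0.95 m from the base axis. Payload 3.5 kg.
Tool frame: the origin (TCP) lies on the front face of the gripper's body, between the roots of the fingers; the fingertips stand 73 mm ahead of it and the grasp point (between the pads) lies 54 mm ahead of it; z points along the fingers, y is the direction in which the jaws open and shut (so a half turn about z gives the same grasp; the last joint's range is limited). The gripper opens to 85 mm and grips with 20 to 120 N. Pads are 22 mm wide; open, the fingers measure 114 mm over their backs; the gripper's body (76 mm by 85 mm) begins 54 mm behind the grasp point. The pads swing forward as they close: fully open they stand 13 mm farther back than shut.
Start: joints at [-1.311, 0.286, 1.577, -0, 1.279, -0.15], TCP at [0.269, -0.619, 0.304] pointing down, gripper open.
Joint ranges: [-2.77, 2.77], [-0.9, 2.22], [0.21, 2.48], [-1.53, 4.67], [0.24, 2.81], [-2.84, 2.84]. Speed limits (rad/s): [2.79, 2.79, 3.14, 3.14, 3.14, 3.14].

INTERFACE

Orientations are given as [roll, pitch, yaw] about the fixed x, y, z axes, in that order (R = Rz(yaw) Ry(pitch) Rx(roll)).
In Python, from workcell import arm gives the robot as it stands.
- The arm moves only by the tool play_rows, never from a script. Its argument "deltas" is one flat list of numbers, 6 for each row, row after row: the shift along the tool's x, y, z scaled (see below), then the turn, a rotation vector about the tool's x, y, z scaled (see below). In form: [dx, dy, dz, rx, ry, rz, dx, dy, dz, rx, ry, rz, ...]. A call has 1 to 12 rows; each row is the pose to reach, as a shift and turn from the pose commanded when the call began, along the tool's axes at that moment, turning the shorter way round; what a row does not reach only later rows make up. The controller multiplies each number of a shift by 0.1 m and each number of a turn by 360 degrees. A row lasts 1/12 s, in which the tool goes at most 41.7 mm and 7.16 degrees, less where a joint would pass 70% of its speed; a pose out of reach is approached as far as the arm can. A call with a number of a shift or a turn outside -1 to 1 is refused whole. A call with a gripper value outside its range is refused whole. "fingers" is the opening, from 0 (shut) to 1 (fully open), set as the call begins (left out, the last holds). The fingers move at their own pace and stop on an object; the grip force is fixed at half the most. Time passes only in rows, so rows that repeat a pose let the fingers close. It gives the time, the measured TCP pose, the force and the opening at its end, in the units of the state.
- arm.state(): the state, without advancing time (a new reading comes with each control period).
- arm.grab_frame(name): name is "scene" or "side" or "wrist"; returns a dict with "img" (420x560x3 uint8, red, green, blue), "camera_matrix" (3x3 intrinsics, pixels), "world_from_camera" (4x4, takes a point from camera to world coordinates). Camera axes: x right, y down, z forward; pixel columns grow to the right and rows downward; lengths in m; the calibration is good to about 2 mm. A picture is of the moment at which its call begins. There is no depth.
- arm.job_done(): hands the job in, once; it reports no verdict.
Trained networks look in a picture, given as the dict that the camera call returned (one of the last four; its "shot" number tells which), for a name from the list of things; names that differ only in an ending like _2 or _b are one class to them, and where a whole thing is asked for, a point or a joint stands for the part that bears it (a point fixed in the world has none). Each returns a list of dicts, best first, with "p" (0 to 1); they miss things now and then, are a little off and sometimes report something else, mostly with a low value. They report only what shows in the picture. A call takes as long as a camera call. They do not tell look-alikes from the thing itself.
- arm.look_for(picture, query): "xy" ([column, row] in pixels, amid what is visible of it).
The state is a dict: "t": time; "joint_positions": joint angles; "joint_velocities": joint speeds; "joint_torque": joint torques, N m; "ee_pos": TCP position; "tcp_rot": TCP orientation; "wrist_force": force on the tool from outside, world axes, zero at the start; "ft_torque": the same for the moment, N m; "finger_gap": opening from 0.0 (shut) to 1.0 (fully open).
Only numpy, scipy, OpenCV 4.12 (cv2) and the standard library are available. Lean on these libraries where they do the work, as an engineer would, in place of code of your own. Each camera call takes 0.05 s, during which the arm holds its last target.

TASK

Make the multimeter ready for a continuity check of the microscope's lamp circuit: with a fingertip against the side of the dial's grip bar, push the dial round clockwise, click by click, until it rests in the fifth click position after OFF (OFF is the printed dot). Then press the left-hand key above the dial fully down and let it come up again, which switches the meter to its buzzer; leave the right-hand key alone. Work gently: push only, do not pinch the dial, do not lift the meter or shove it along the bench, and leave the tools and parts around it where they are.

Things in the scene. Friction and masses are not known exactly. Their poses are not given: they have to be found in the camera images.
- meter: Digital multimeter lying face up, loose on rubber feet, 0.5 to 0.7 kg, 196 x 94 mm, 43 mm high to its flat grey face. Origin: centre of its underside. +x runs along it towards the display end (away from the user), +y to its left side, z up. On the face: four jacks at x = -75 mm, the dial at x = -22, two keys at x = 27, the display from x = 39 to 89 (at most 1.5 mm proud).
- dial_axis (a point): Point on the dial's turning axis, level with the top of its grip bar, 61 mm above the bench (18 mm above the face). Fixed to the meter, axes as the meter's. A round white dot (6 mm) 37 mm from the axis, 105 degrees counter-clockwise (left) of the meter's +x, marks OFF; seven short white strokes follow clockwise, one every 30 degrees, one for each click position.
- dial_pointer (a point): Point on top of the dial's grip bar at the pointer end (white line), 24.5 mm from the axis, 61 mm above the bench; its +x runs along the bar, axis to pointer end. The dial is a disc of 27 mm radius, 3 mm high over the face, with a straight grip bar across it: 51 mm long, 13 mm wide, its top 18 mm above the face (15 mm above the disc).
- dial (a joint): Turn of the dial in rad, clockwise from above: 0 at OFF, a click every 0.5236 rad (30 degrees), the fifth at 2.618, the last (seventh) at 3.665; end stops just outside 0 and 3.665. A spring detent holds each click: about 0.035 N m turns the dial over the crest half-way (15 degrees), then it jumps on into the next click by itself. It starts anywhere from OFF to the third click.
- key_left_top (a point): Centre of the top of the left-hand key, on the meter's +y side. A spring key, 11 mm (along the meter's x) by 20 mm, standing 4.5 mm above the face (its top 47.5 mm above the bench) at x = 27, y = 24 mm in the meter's frame.
- key_left (a joint): Travel of the left-hand key in m: 0 up, 0.0025 fully down (still 2 mm above the face). It moves off at about 1.6 N and is fully down at about 4 N.
- key_right_top (a point): Centre of the top of the right-hand key, the twin of the left one at x = 27, y = -24 mm in the meter's frame. Not to be pressed.
- key_right (a joint): Travel of the right-hand key in m: 0 up, 0.0025 fully down. To be left alone.
- objective_mid (a point): Bystander: microscope objective standing upright, steel with a black band, 25 mm wide and 41 mm high; the point is on its axis 20 mm above the bench.
- screwdriver: Bystander: screwdriver with a blue handle, 170 mm long, 26 mm thick at the handle, lying on the bench; origin on the bench under the middle of its length, +x towards the tip.
- blower: Bystander: red rubber air blower standing upright, bulb 60 mm wide, nozzle tip 105 mm above the bench; origin under its centre.
- cutters: Bystander: small side cutters with blue handles, about 115 mm long and 11 mm high, lying flat; origin on the bench under the pivot.
Mind the look-alikes: they are no part of the job. Leave any brown or turquoise look-alike of the meter alone.

How it is judged:
By the outcome, as a careful person would: the job done as asked, in the order asked, and still so for the second after the job is handed in, with the robot touching nothing.
It also fails if it takes over 48 s, if anything falls off the work surface, if the arm or the gripper's body presses on something with over 40 N, if the wrist force passes 120 N, or if a joint passes its speed limit or range.

## Working session

There is one attempt and no reset: what is moved stays moved. The work goes in short steps, Python scripts to look and compute and a tool call to move; the robot and the scene stay as the last step left them, time stands still between calls to the robot, and variables do not carry over. Pictures are saved under pics/ and viewed, and the job is handed in when it is done.

Besides the shell and the picture viewer there is one more tool, called after "Call:" in YAML: its name, and indented under it one key for each argument. play_rows: Moves the arm, as the interface text tells. Shifts and turns lie within -1 to 1; 1 stands for 0.1 m of shift or 360 degrees of turn. Its arguments: {"type":"object","properties":{"deltas":{"type":"array","items":{"type":"number"}},"fingers":{"type":"number"}},"required":["deltas"]}

```bash
mkdir -p pics; ls
cat > h.py <<'E'
import numpy as np, cv2
from workcell import arm
def snap(n,fn):
    f=arm.grab_frame(n); cv2.imwrite('pics/'+fn,cv2.cvtColor(f['img'],cv2.COLOR_RGB2BGR)); np.savez('pics/'+fn[:-4]+'.npz',K=f['camera_matrix'],T=f['world_from_camera']); return f
def ray(fn,uv,z):
    d=np.load('pics/'+fn+'.npz');K,T=d['K'],d['T']
    r=T[:3,:3]@np.linalg.solve(K,[uv[0],uv[1],1]);o=T[:3,3]
    return o+r*(z-o[2])/r[2]
def proj(fn,p):
    d=np.load('pics/'+fn+'.npz');K,T=d['K'],d['T']
    c=T[:3,:3].T@(np.asarray(p)-T[:3,3]);q=K@c;return q[:2]/q[2]
E
python3 - <<'E'
from h import *
print(arm.state())
for n in ['scene','side','wrist']:
    f=snap(n,n+'0.png'); print(n,f['world_from_camera'].round(3).tolist(),f['camera_matrix'][0,0])
    for q in ['meter','dial_axis','dial_pointer','key_left_top','key_right_top']:
        print(q,[(np.round(d['xy']).tolist(),round(d['p'],2)) for d in arm.look_for(f,q)][:4])
E
```

```text
pics
{'t': 0.0, 'joint_positions': array([-1.31097846e+00,  2.87191251e-01,  1.57822068e+00, -3.06645505e-05,
        1.27859499e+00, -1.49977086e-01]), 'joint_velocities': array([ 4.48917355e-04,  4.99705050e-05,  2.46695531e-04,  4.32884678e-04,
        2.57631389e-04, -1.17005635e-03]), 'joint_torque': array([-2.42718088e-04, -4.05981266e+01, -2.92622977e+01, -1.94517902e-04,
        5.89362782e-03,  3.44813820e-06]), 'ee_pos': array([ 0.26884038, -0.61860498,  0.30250626]), 'tcp_rot': array([-3.13920111e+00, -3.31714224e-04,  4.09803421e-01]), 'wrist_force': array([ 0.24706   , -0.56529189,  0.49311678]), 'ft_torque': array([-0.01601457,  0.0133711 ,  0.00795037]), 'finger_gap': 1.002560708597009}
scene [[-0.029, 0.568, -0.822, 1.274], [0.999, 0.028, -0.016, 0.111], [0.014, -0.823, -0.569, 0.584], [0.0, 0.0, 0.0, 1.0]] 407.75223030683827
meter [([251.0, 241.0], 0.98), ([314.0, 187.0], 0.95), ([102.0, 313.0], 0.81), ([177.0, 176.0], 0.81)]
dial_axis [([249.0, 244.0], 0.94), ([314.0, 187.0], 0.84), ([179.0, 172.0], 0.62), ([424.0, 242.0], 0.61)]
dial_pointer [([255.0, 226.0], 0.65)
[... 296 characters left out ...]
11, -0.64, 0.81], [-0.021, -0.731, -0.682, 0.839], [0.0, 0.0, 0.0, 1.0]] 440.5918672461465
meter [([339.0, 269.0], 0.91), ([210.0, 309.0], 0.77), ([262.0, 137.0], 0.68), ([286.0, 200.0], 0.66)]
dial_axis [([261.0, 137.0], 0.93), ([288.0, 202.0], 0.78), ([213.0, 306.0], 0.68), ([338.0, 269.0], 0.67)]
dial_pointer [([347.0, 254.0], 0.87), ([199.0, 296.0], 0.79), ([267.0, 134.0], 0.6), ([401.0, 176.0], 0.51)]
key_left_top [([342.0, 274.0], 0.37)]
key_right_top [([218.0, 310.0], 0.47)]
wrist [[0.398, -0.873, -0.282, 0.342], [-0.917, -0.379, -0.123, -0.587], [0.0, 0.307, -0.952, 0.374], [0.0, 0.0, 0.0, 1.0]] 289.77603965360385
meter []
dial_axis []
dial_pointer []
key_left_top []
key_right_top []
```

View pics/scene0.png

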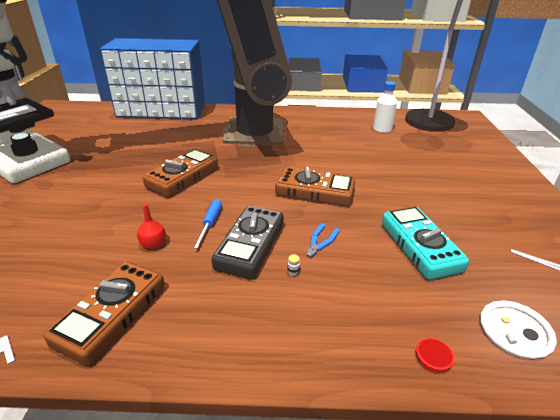

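View pics/side0.png

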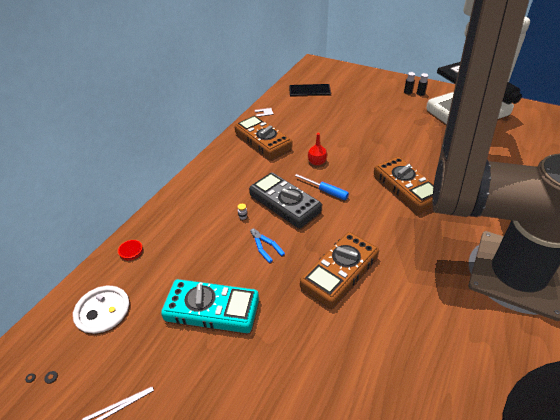

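View pics/wrist0.png

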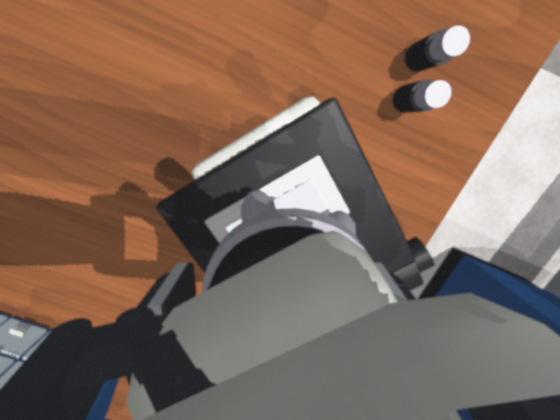

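The black meter is the one wanted: scene (250,240), side (286,200). Its display points away from the robot. I'll zoom in.

Run:
```python
from h import *
a=cv2.imread('pics/scene0.png')[190:290,200:300]; b=cv2.imread('pics/side0.png')[160:240,235:335]
cv2.imwrite('pics/za.png',cv2.resize(a,None,fx=6,fy=6,interpolation=cv2.INTER_CUBIC))
cv2.imwrite('pics/zb.png',cv2.resize(b,None,fx=7,fy=7,interpolation=cv2.INTER_CUBIC))
```

```text
(no output)
```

View pics/za.png

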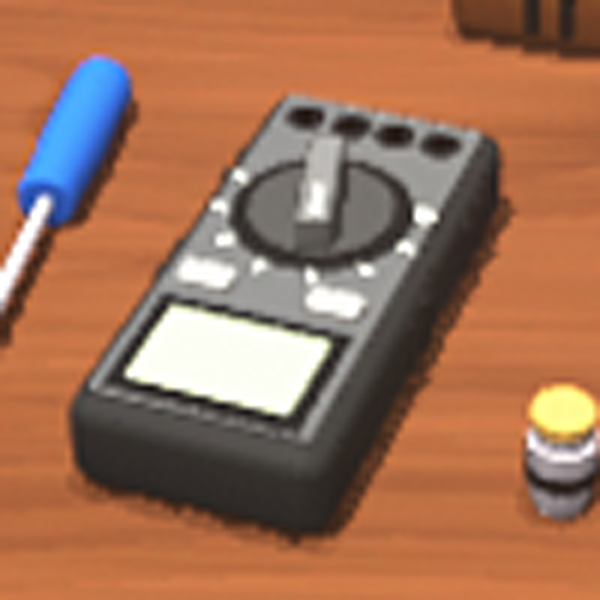

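View pics/zb.png

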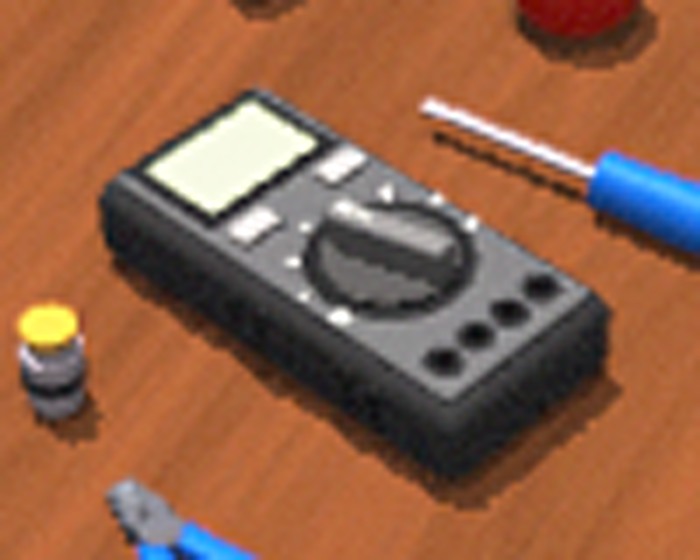

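```bash
cat > fit.py <<'E'
from h import *
from scipy.optimize import least_squares
def st(k):
    a=np.radians(105-30*k);return (-.022+.037*np.cos(a),.037*np.sin(a),.043)
KL=(.027,.024,.0475);KR=(.027,-.024,.0475)
obs=[]
def za(p,u,v): obs.append(('scene0',p,(200+(u+.5)/6-.5,190+(v+.5)/6-.5)))
def zb(p,u,v): obs.append(('side0',p,(235+(u+.5)/7-.5,160+(v+.5)/7-.5)))
za(KL,337,302);za(KR,206,272)
for k,(u,v) in enumerate([(425,214),(405,248),(365,270),(312,276),(260,266),(224,240),(217,205),(240,175)]): za(st(k),u,v)
zb(KL,254,223);zb(KR,341,164)
for k,(u,v) in {0:(341,316),1:(305,296),2:(293,262),3:(306,227),5:(388,192),6:(437,199),7:(471,223)}.items(): zb(st(k),u,v)
def w(q,p): c,s=np.cos(q[2]),np.sin(q[2]); return np.array([q[0]+c*p[0]-s*p[1],q[1]+s*p[0]+c*p[1],p[2]])
for cams in (['scene0'],['side0'],['scene0','side0']):
    r=least_squares(lambda q:np.concatenate([proj(f,w(q,p))-uv for f,p,uv in obs if f in cams]),[.6,0,0],loss='soft_l1')
    print(cams,r.x.round(4),abs(r.fun).max().round(2),'axis',w(r.x,(-.022,0,.061)).round(4),'KL',w(r.x,KL).round(4))
E
python3 fit.py
python3 - <<'E'
from h import *
for n,uv in [('scene0',(200+315/6,190+215/6)),('scene0',(200+327/6,190+140/6)),('side0',(235+345/7,160+208/7)),('side0',(235+445/7,160+248/7))]: print(n,ray(n,uv,.061).round(4))
E
```

```text
['scene0'] [ 0.5943  0.037  -0.278 ] 0.67 axis [0.5732 0.043  0.061 ] KL [0.6269 0.0527 0.0475]
['side0'] [ 0.5953  0.0366 -0.287 ] 0.34 axis [0.5742 0.0429 0.061 ] KL [0.628  0.052  0.0475]
['scene0', 'side0'] [ 0.5948  0.037  -0.2818] 0.61 axis [0.5737 0.0431 0.061 ] KL [0.6274 0.0525 0.0475]
scene0 [0.5997 0.0443 0.061 ]
scene0 [0.5551 0.045  0.061 ]
side0 [0.5913 0.0437 0.061 ]
side0 [0.5475 0.047  0.061 ]
```

Call:
play_rows:
  deltas: [0.3,-0.3,0.03,0,0,0,0.6,-0.6,0.06,0,0,0,0.9,-0.9,0.09,0,0,0,1,-1,0.1,0,0,0]
  fingers: 0

```text
t: 1.23
ee_pos: [0.3221, -0.4835, 0.293]
tcp_rot: [-3.139, -0.001, 0.412]
wrist_force: [0.6, 0.2, -0.0]
finger_gap: 0.452
```

Call:
play_rows:
  deltas: [0.3,-0.3,0.03,0,0,0,0.6,-0.6,0.06,0,0,0,0.9,-0.9,0.09,0,0,0,1,-1,0.1,0,0,0]

```text
t: 1.57
ee_pos: [0.3736, -0.3521, 0.2835]
tcp_rot: [-3.14, -0.001, 0.412]
wrist_force: [0.4, -0.6, -0.7]
finger_gap: -0.001
```

Call:
play_rows:
  deltas: [0.3,-0.3,0.03,0,0,0,0.6,-0.6,0.06,0,0,0,0.9,-0.9,0.09,0,0,0,1,-1,0.1,0,0,0]

```text
t: 1.9
ee_pos: [0.4253, -0.2208, 0.2737]
tcp_rot: [-3.14, -0.001, 0.412]
wrist_force: [0.3, -0.5, 0.3]
finger_gap: 0.002
```

Call:
play_rows:
  deltas: [0.3,-0.3,0.03,0,0,0,0.6,-0.6,0.06,0,0,0,0.9,-0.9,0.09,0,0,0,1,-1,0.1,0,0,0]

```text
t: 2.23
ee_pos: [0.4773, -0.0893, 0.264]
tcp_rot: [-3.141, -0.001, 0.413]
wrist_force: [0.2, 0.1, 0.2]
finger_gap: 0.001
```

Call:
play_rows:
  deltas: [0.3,-0.3,0.03,0,0,0,0.6,-0.6,0.06,0,0,0,0.8,-0.8,0.09,0,0,0,0.8,-0.8,0.1,0,0,0]

```text
t: 2.57
ee_pos: [0.5191, 0.0164, 0.2539]
tcp_rot: [-3.141, -0.002, 0.415]
wrist_force: [-0.5, 0.3, -1.2]
finger_gap: 0.004
```

Call:
play_rows:
  deltas: [0,0,0,0,0,-0.019,0,0,0,0,0,-0.038,0,0,0,0,0,-0.057,0,0,0,0,0,-0.076,0,0,0,0,0,-0.095,0,0,0,0,0,-0.114,0,0,0,0,0,-0.133,0,0,0,0,0,-0.152,0,0,0,0,0,-0.171,0,0,0,0,0,-0.19,0,0,0,0,0,-0.209,0,0,0,0,0,-0.22]

```text
t: 3.57
ee_pos: [0.5181, 0.0116, 0.2542]
tcp_rot: [3.141, 0.001, 1.797]
wrist_force: [-0.6, 0.3, 0.4]
finger_gap: 0.001
```

Call:
play_rows:
  deltas: [0,0,0,0,0,-0.019,0,0,0,0,0,-0.038,0,0,0,0,0,-0.057,0,0,0,0,0,-0.076,0,0,0,0,0,-0.095,0,0,0,0,0,-0.114,0,0,0,0,0,-0.133,0,0,0,0,0,-0.152,0,0,0,0,0,-0.171,0,0,0,0,0,-0.19,0,0,0,0,0,-0.209,0,0,0,0,0,-0.215]

```text
t: 4.57
ee_pos: [0.5181, 0.0116, 0.2542]
tcp_rot: [-3.141, 0.0, -3.136]
wrist_force: [-0.0, -0.2, -1.0]
finger_gap: -0.001
```

Run:
```python
from h import *
for n in ['wrist','side','scene']:
    f=snap(n,n+'1.png')
s=arm.state();print({k:np.round(s[k],4) for k in ['t','joint_positions','ee_pos','tcp_rot','wrist_force','finger_gap']})
b=cv2.imread('pics/side1.png')[120:260,215:375]
cv2.imwrite('pics/zb1.png',cv2.resize(b,None,fx=5,fy=5,interpolation=cv2.INTER_CUBIC))
```

```text
{'t': np.float64(4.7167), 'joint_positions': array([-1.7310e-01, -1.3700e-02,  2.0048e+00, -3.0000e-04,  1.1500e+00,
       -1.7434e+00]), 'ee_pos': array([0.5181, 0.0118, 0.2542]), 'tcp_rot': array([-3.1413e+00,  4.0000e-04,  3.1412e+00]), 'wrist_force': array([-0.7397, -0.6689, -0.1114]), 'finger_gap': np.float64(-0.0014)}
```

View pics/wrist1.png

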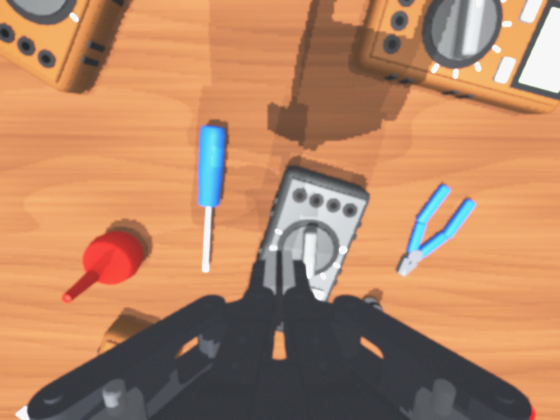

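View pics/scene1.png

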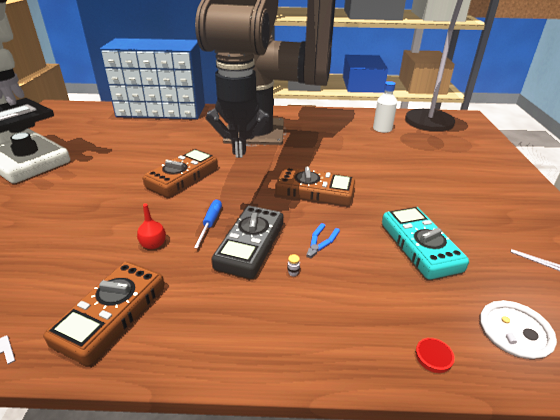

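View pics/zb1.png

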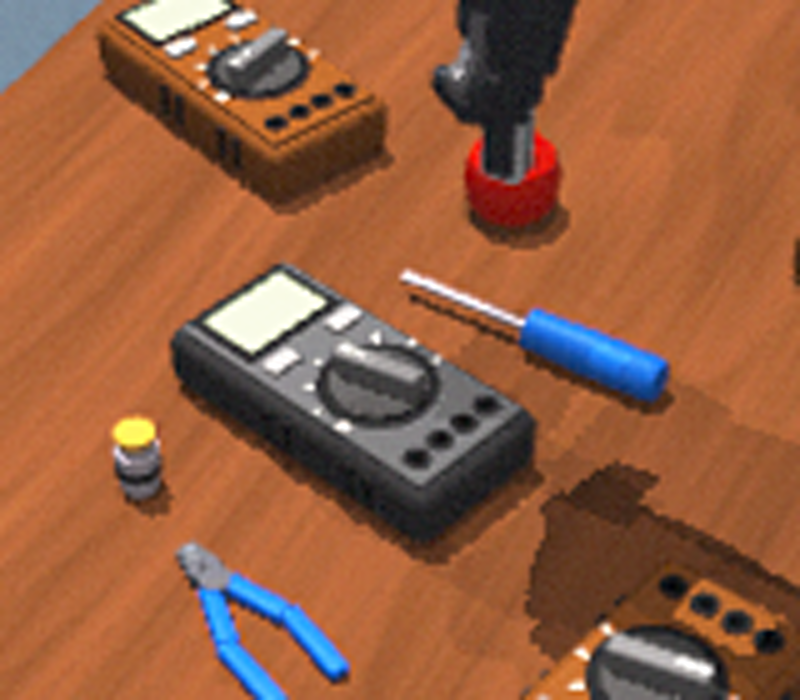

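Run:
```python
from h import *
b=cv2.imread('pics/wrist1.png')[150:330,210:410]
cv2.imwrite('pics/zw1.png',cv2.resize(b,None,fx=4,fy=4,interpolation=cv2.INTER_CUBIC))
T=np.load('pics/wrist1.npz')['T'];print(T.round(4))
for k,p in dict(tipc=(.5181,.0116,.1812),tipxp=(.5071,.0116,.1812),yp=(.5181,.0216,.1812),ym=(.5181,.0016,.1812)).items(): print(k,proj('wrist1',p))
```

```text
[[-5.400e-03  9.517e-01  3.069e-01  4.404e-01]
 [ 1.000e+00  5.400e-03  8.000e-04  1.200e-02]
 [-9.000e-04  3.069e-01 -9.517e-01  3.244e-01]
 [ 0.000e+00  0.000e+00  0.000e+00  1.000e+00]]
tipc [277.65988897 262.91065246]
tipxp [277.74411504 244.72768528]
yp [295.75190533 263.0055582 ]
ym [259.56614291 262.81573766]
```

View pics/zw1.png

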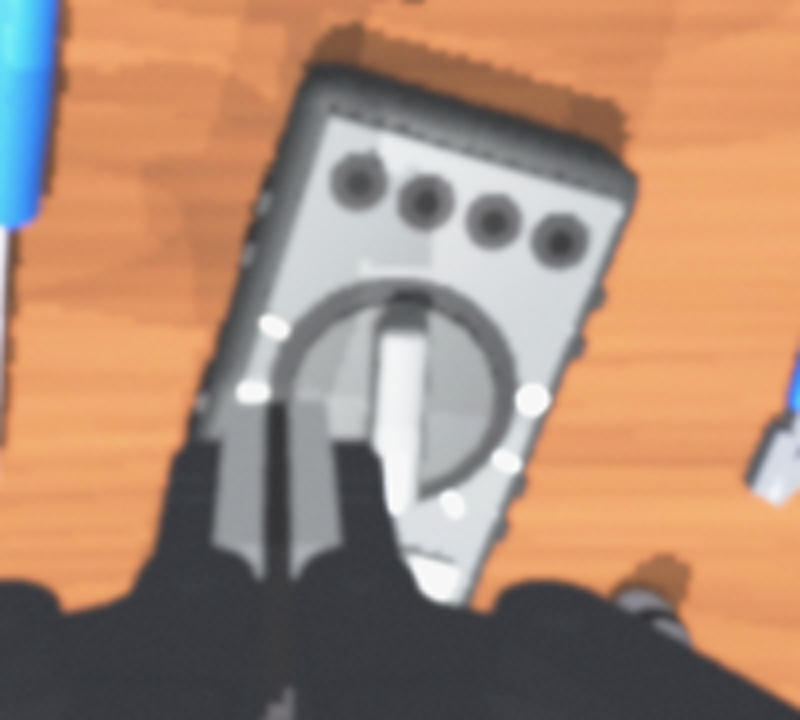

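```bash
cat >> fit.py <<'E'
print('wrist')
n0=len(obs)
for k,(u,v) in {0:(533,400),1:(507,462),2:(454,504),6:(253,391),7:(274,326)}.items(): obs.append(('wrist1',st(k),(210+(u+.5)/4-.5,150+(v+.5)/4-.5)))
for j,(u,v) in enumerate([(560,241),(494,221),(427,202),(358,181)]): pass
for cams in (['wrist1'],['scene0','side0','wrist1']):
    r=least_squares(lambda q:np.concatenate([proj(f,w(q,p))-uv for f,p,uv in obs if f in cams]),[.6,0,0],loss='soft_l1')
    print(cams,r.x.round(4),abs(r.fun).max().round(2),'axis',w(r.x,(-.022,0,.061)).round(4),'KL',w(r.x,KL).round(4))
for u,v in [(380,332),(426,332),(388,512),(412,512)]: print(ray('wrist1',(210+(u+.5)/4-.5,150+(v+.5)/4-.5),.061).round(4))
E
python3 fit.py
```

```text
['scene0'] [ 0.5943  0.037  -0.278 ] 0.67 axis [0.5732 0.043  0.061 ] KL [0.6269 0.0527 0.0475]
['side0'] [ 0.5953  0.0366 -0.287 ] 0.34 axis [0.5742 0.0429 0.061 ] KL [0.628  0.052  0.0475]
['scene0', 'side0'] [ 0.5948  0.037  -0.2818] 0.61 axis [0.5737 0.0431 0.061 ] KL [0.6274 0.0525 0.0475]
wrist
['wrist1'] [ 0.5967  0.0372 -0.2904] 0.42 axis [0.5756 0.0435 0.061 ] KL [0.6294 0.0525 0.0475]
['scene0', 'side0', 'wrist1'] [ 0.596   0.0371 -0.2894] 0.94 axis [0.5749 0.0434 0.061 ] KL [0.6287 0.0524 0.0475]
[0.5499 0.0376 0.061 ]
[0.5498 0.0489 0.061 ]
[0.6001 0.0413 0.061 ]
[0.6001 0.0475 0.061 ]
```

Call:
play_rows:
  deltas: [-0.07,0.02,0.3,0,0,0,-0.14,0.04,0.6,0,0,0,-0.21,0.06,0.85,0,0,0,-0.28,0.07,1,0,0,0,-0.28,0.07,1,0,0,0]

```text
t: 5.13
ee_pos: [0.5445, 0.0195, 0.15]
tcp_rot: [3.141, -0.007, -3.141]
wrist_force: [-0.1, -0.2, -0.5]
finger_gap: -0.0
```

Call:
play_rows:
  deltas: [0,0,0.1,0,0,0,0,0,0.2,0,0,0,0,0,0.26,0,0,0,0,0,0.3,0,0,0,0,0,0.3,0,0,0]

```text
t: 5.55
ee_pos: [0.5454, 0.0195, 0.1233]
tcp_rot: [3.141, -0.001, -3.14]
wrist_force: [-0.8, -0.1, -0.2]
finger_gap: -0.002
```

Run:
```python
from h import *
for n in ['wrist','side','scene']:
    f=snap(n,n+'2.png')
s=arm.state();print({k:np.round(s[k],4) for k in ['t','joint_positions','ee_pos','tcp_rot','wrist_force','finger_gap']})
b=cv2.imread('pics/side2.png')[140:260,235:345]
c=cv2.imread('pics/scene2.png')[170:290,190:310]
cv2.imwrite('pics/z2.png',np.hstack([cv2.resize(x,(400,440),interpolation=cv2.INTER_CUBIC) for x in (b,c)]))
```

```text
{'t': np.float64(5.7), 'joint_positions': array([-0.1502,  0.2281,  2.0103, -0.    ,  0.9021, -1.7223]), 'ee_pos': array([0.5463, 0.0194, 0.1245]), 'tcp_rot': array([-3.1414e+00,  1.1000e-03, -3.1403e+00]), 'wrist_force': array([0.6599, 0.2095, 0.4081]), 'finger_gap': np.float64(0.0027)}
```

View pics/wrist2.png

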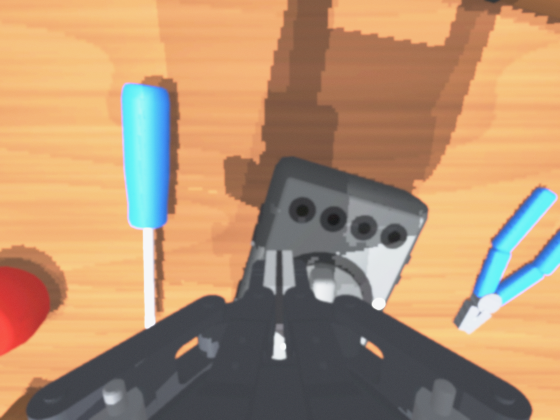

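View pics/z2.png

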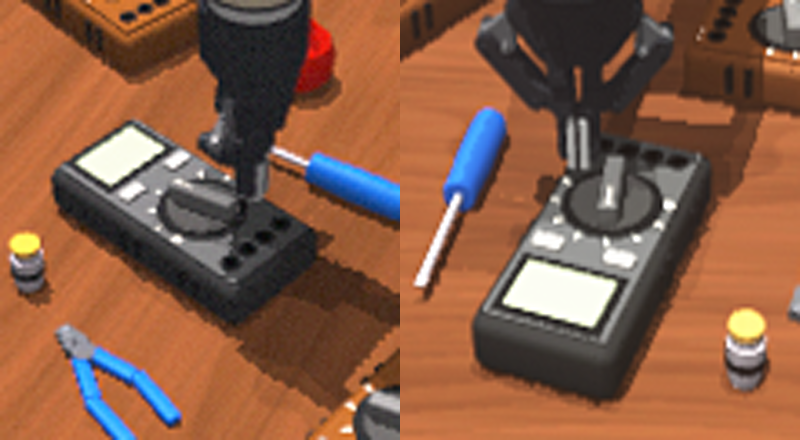

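```bash
cat > arc.py <<'E'
from h import *
from scipy.spatial.transform import Rotation as R
import sys
A=np.array([.5745,.0432])
def pose(phi,lead=6,off=-.0155,r=.028):
    a=np.radians(-phi);M=np.array([[np.cos(a),-np.sin(a)],[np.sin(a),np.cos(a)]])
    return A+M@np.array([-r,off]), 180-1-phi-lead
def rows(p0,z0,yaw0,phis,z=.1245,**k):
    R0=R.from_euler('xyz',[np.pi,0,np.radians(yaw0)])
    out=[]
    for ph in phis:
        p,y=pose(ph,**k)
        d=R0.inv().apply([p[0]-p0[0],p[1]-p0[1],z-z0])/.1
        rv=(R0.inv()*R.from_euler('xyz',[np.pi,0,np.radians(y)])).as_rotvec()/(2*np.pi)
        out.append([round(float(v),3) for v in [*d,0,0,rv[2]]]); print(ph,p.round(4),round(y,1),out[-1])
E
python3 - <<'E'
from arc import *
rows((.5463,.0194),.1245,180,[-18,-14,-10,-6,-3,0,3,7,11,15,19,22])
p,y=pose(22);print()
rows(p,.1245,y,[24,27,30,33,36,39,42,45,48,50,52,52])
E
```

```text
-18 [0.5527 0.0198] 191 [-0.064, 0.004, 0.0, 0.0, 0.0, -0.031]
-14 [0.5511 0.0214] 187 [-0.048, 0.02, 0.0, 0.0, 0.0, -0.019]
-10 [0.5496 0.0231] 183 [-0.033, 0.037, 0.0, 0.0, 0.0, -0.008]
-6 [0.5483 0.0249] 179 [-0.02, 0.055, 0.0, 0.0, 0.0, 0.003]
-3 [0.5473 0.0263] 176 [-0.01, 0.069, 0.0, 0.0, 0.0, 0.011]
0 [0.5465 0.0277] 173 [-0.002, 0.083, 0.0, 0.0, 0.0, 0.019]
3 [0.5457 0.0292] 170 [0.006, 0.098, 0.0, 0.0, 0.0, 0.028]
7 [0.5448 0.0312] 166 [0.015, 0.118, 0.0, 0.0, 0.0, 0.039]
11 [0.5441 0.0333] 162 [0.022, 0.139, 0.0, 0.0, 0.0, 0.05]
15 [0.5434 0.0355] 158 [0.029, 0.161, 0.0, 0.0, 0.0, 0.061]
19 [0.543  0.0377] 154 [0.033, 0.183, 0.0, 0.0, 0.0, 0.072]
22 [0.5427 0.0393] 151 [0.036, 0.199, 0.0, 0.0, 0.0, 0.081]

24 [0.5426 0.0404] 149 [0.006, 0.009, 0.0, 0.0, 0.0, 0.006]
27 [0.5425 0.0421] 146 [0.015, 0.023, 0.0, 0.0, 0.0, 0.014]
30 [0.5425 0.0438] 143 [0.024, 0.038, 0.0, 0.0, 0.0, 0.022]
33 [0.5426 0.0455] 140 [0.031, 0.053, 0.0, 0.0, 0.0, 0.031]
36 [0.5427 0.0471] 137 [0.038, 0.068, 0.0, 0.0, 0.0, 0.039]
39 [0.543  0.0488] 134 [0.044, 0.084, 0.0, 0.0, 0.0, 0.047]
42 [0.5433 0.0504] 131 [0.049, 0.1, 0.0, 0.0, 0.0, 0.056]
45 [0.5437 0.052 ] 128 [0.053, 0.116, 0.0, 0.0, 0.0, 0.064]
48 [0.5442 0.0536] 125 [0.056, 0.133, 0.0, 0.0, 0.0, 0.072]
50 [0.5446 0.0547] 123 [0.058, 0.144, 0.0, 0.0, 0.0, 0.078]
52 [0.545  0.0557] 121 [0.059, 0.155, 0.0, 0.0, 0.0, 0.083]
52 [0.545  0.0557] 121 [0.059, 0.155, 0.0, 0.0, 0.0, 0.083]
```

Call:
play_rows:
  deltas: [0,0.03,0,0,0,0.006,0,0.055,0,0,0,0.012,0,0.07,0,0,0,0.016,0,0.083,0,0,0,0.02,0.005,0.098,0,0,0,0.028,0.01,0.108,0,0,0,0.034,0.015,0.118,0,0,0,0.039,0.02,0.14,0,0,0,0.05,0.03,0.16,0,0,0,0.061,0.033,0.183,0,0,0,0.072,0.036,0.2,0,0,0,0.081,0.036,0.2,0,0,0,0.081]

```text
t: 6.7
ee_pos: [0.5427, 0.0396, 0.1247]
tcp_rot: [3.141, 0.001, 2.633]
wrist_force: [0.7, -0.1, 0.9]
finger_gap: 0.001
```

```bash
cat > look.py <<'E'
from h import *
import sys
k=sys.argv[1]
for n in ['wrist','side','scene']: f=snap(n,n+k+'.png')
s=arm.state();print({q:np.round(s[q],4) for q in ['t','joint_positions','ee_pos','tcp_rot','wrist_force','finger_gap']})
b=cv2.imread(f'pics/side{k}.png')[150:250,235:335]
c=cv2.imread(f'pics/scene{k}.png')[190:290,200:300]
cv2.imwrite(f'pics/z{k}.png',np.hstack([cv2.resize(x,(400,400),interpolation=cv2.INTER_CUBIC) for x in (b,c)]))
E
python3 look.py 3
```

```text
{'t': np.float64(6.85), 'joint_positions': array([-0.1141,  0.2233,  2.0165,  0.    ,  0.901 , -1.1787]), 'ee_pos': array([0.5426, 0.0394, 0.1244]), 'tcp_rot': array([3.1412e+00, 8.0000e-04, 2.6354e+00]), 'wrist_force': array([ 0.4509, -0.1186, -0.1548]), 'finger_gap': np.float64(-0.0036)}
```

View pics/z3.png

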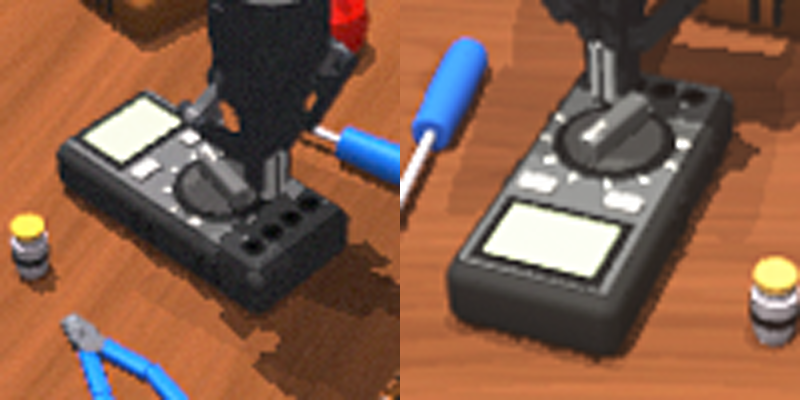

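View pics/wrist3.png

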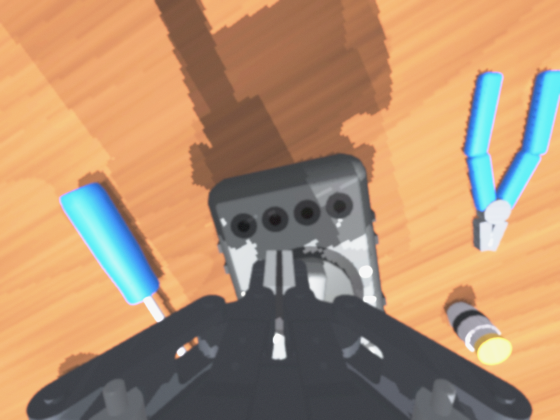

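Run:
```python
from h import *
c=cv2.imread('pics/scene3.png')[205:245,230:280]
cv2.imwrite('pics/z3b.png',cv2.resize(c,(750,600),interpolation=cv2.INTER_CUBIC))
A=np.array([.5745,.0432])
for th in (-1,-16,-31,-46,-61):
    a=np.radians(th);d=np.array([np.cos(a),np.sin(a)])
    print(th,[((proj('scene3',[*(A+s*d),.061])-[230,205]+.5)*15-.5).round().tolist() for s in (.0245,-.0255)] if 0 else [((proj('scene3',[*(A+s*d),.061])-[230,205]+.5)*15).round() for s in (.0245,-.0255)])
```

```text
-1 [array([334., 317.]), array([369., 108.])]
-16 [array([290., 311.]), array([413., 113.])]
-31 [array([249., 299.]), array([454., 125.])]
-46 [array([217., 281.]), array([488., 143.])]
-61 [array([193., 258.]), array([513., 165.])]
```

View pics/z3b.png

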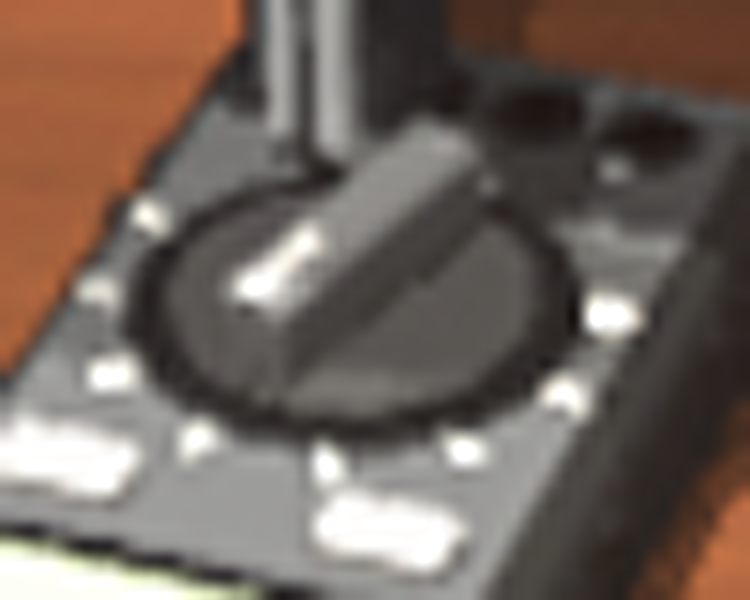

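Call:
play_rows:
  deltas: [0.01,0.015,0,0,0,0.01,0.02,0.03,0,0,0,0.018,0.028,0.045,0,0,0,0.026,0.034,0.06,0,0,0,0.035,0.04,0.076,0,0,0,0.043,0.046,0.092,0,0,0,0.051,0.051,0.108,0,0,0,0.06,0.054,0.122,0,0,0,0.067,0.057,0.135,0,0,0,0.073,0.058,0.144,0,0,0,0.078,0.058,0.15,0,0,0,0.081,0.058,0.15,0,0,0,0.081]

```text
t: 7.85
ee_pos: [0.5447, 0.0554, 0.1241]
tcp_rot: [3.141, 0.0, 2.125]
wrist_force: [-0.5, -0.3, -0.4]
finger_gap: 0.002
```

```bash
python3 look.py 4
python3 - <<'E'
from h import *
c=cv2.imread('pics/scene4.png')[205:245,230:280]
cv2.imwrite('pics/z4b.png',cv2.resize(c,(750,600),interpolation=cv2.INTER_CUBIC))
E
```

```text
{'t': np.float64(8.0), 'joint_positions': array([-0.0842,  0.2309,  2.0081,  0.    ,  0.9026, -0.6392]), 'ee_pos': array([0.5446, 0.0553, 0.124 ]), 'tcp_rot': array([-3.1416, -0.    ,  2.1258]), 'wrist_force': array([0.1963, 0.7914, 0.102 ]), 'finger_gap': np.float64(0.0011)}
```

View pics/z4b.png

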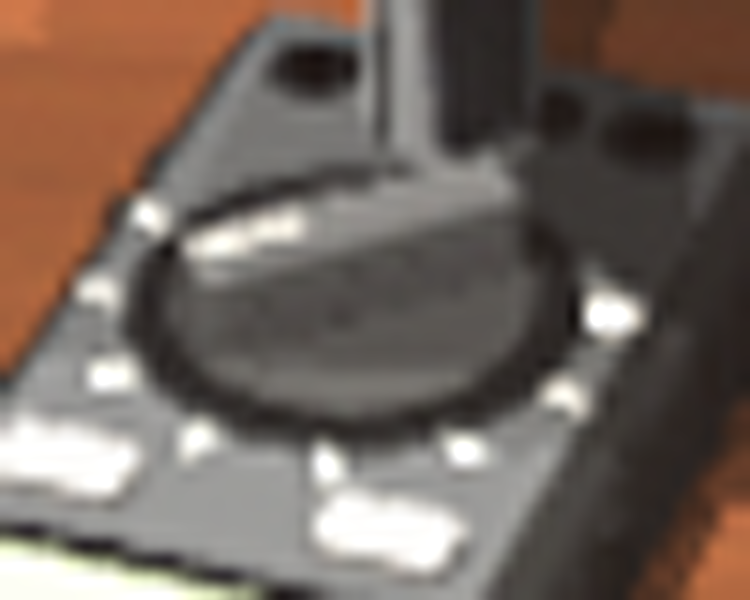

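Call:
play_rows:
  deltas: [0,-0.06,0,0,0,0,0,-0.12,-0.02,0,0,0,0,-0.15,-0.2,0,0,0,0,-0.15,-0.5,0,0,0,0,-0.15,-0.8,0,0,0,0.15,-0.3,-1,0,0,0,0.3,-0.3,-1,0,0,0,0.3,-0.3,-1,0,0,0]

```text
t: 8.67
ee_pos: [0.502, 0.0662, 0.2249]
tcp_rot: [3.14, 0.0, 2.126]
wrist_force: [-0.3, -0.0, -1.2]
finger_gap: 0.003
```

```bash
python3 look.py 5
python3 - <<'E'
from h import *
c=cv2.imread('pics/scene5.png')[205:245,230:280]
cv2.imwrite('pics/z5b.png',cv2.resize(c,(750,600),interpolation=cv2.INTER_CUBIC))
c=cv2.imread('pics/side5.png')[165:225,250:325]
cv2.imwrite('pics/z5c.png',cv2.resize(c,(750,600),interpolation=cv2.INTER_CUBIC))
A=np.array([.5745,.0432])
for th in (-31,-46,-61,-76):
    a=np.radians(th);d=np.array([np.cos(a),np.sin(a)])
    print(th,[((proj('scene5',[*(A+s*d),.061])-[230,205]+.5)*15).round() for s in (.0245,-.0255)],[((proj('side5',[*(A+s*d),.061])-[250,165]+.5)*10).round() for s in (.0245,-.0255)])
E
```

```text
{'t': np.float64(8.8167), 'joint_positions': array([-7.1500e-02, -1.1000e-03,  2.0549e+00, -3.0000e-04,  1.0900e+00,
       -6.2630e-01]), 'ee_pos': array([0.5025, 0.0651, 0.2225]), 'tcp_rot': array([-3.1396e+00, -1.1000e-03,  2.1257e+00]), 'wrist_force': array([ 0.7397, -0.8314,  1.099 ]), 'finger_gap': np.float64(-0.0022)}
-31 [array([249., 299.]), array([454., 125.])] [array([357., 218.]), array([457., 325.])]
-46 [array([217., 281.]), array([488., 143.])] [array([379., 211.]), array([434., 332.])]
-61 [array([193., 258.]), array([513., 165.])] [array([402., 209.]), array([409., 336.])]
-76 [array([181., 232.]), array([527., 191.])] [array([426., 210.]), array([383., 334.])]
```

View pics/z5b.png

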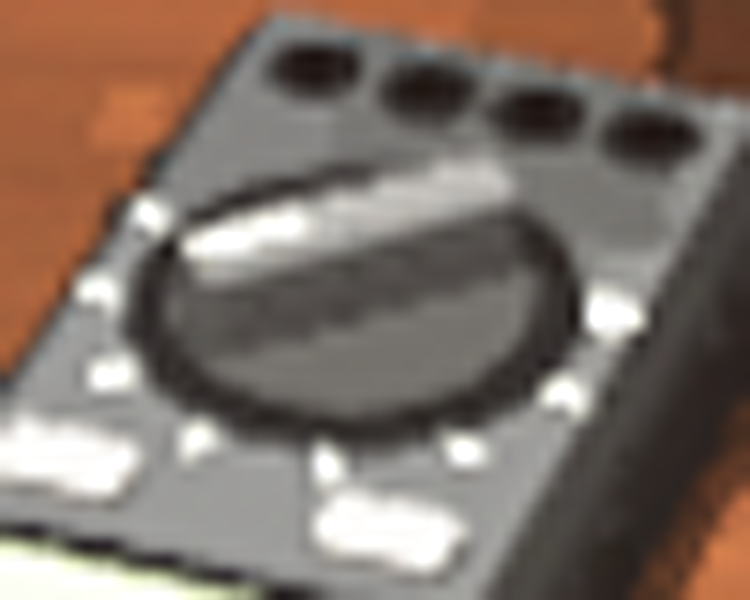

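View pics/z5c.png

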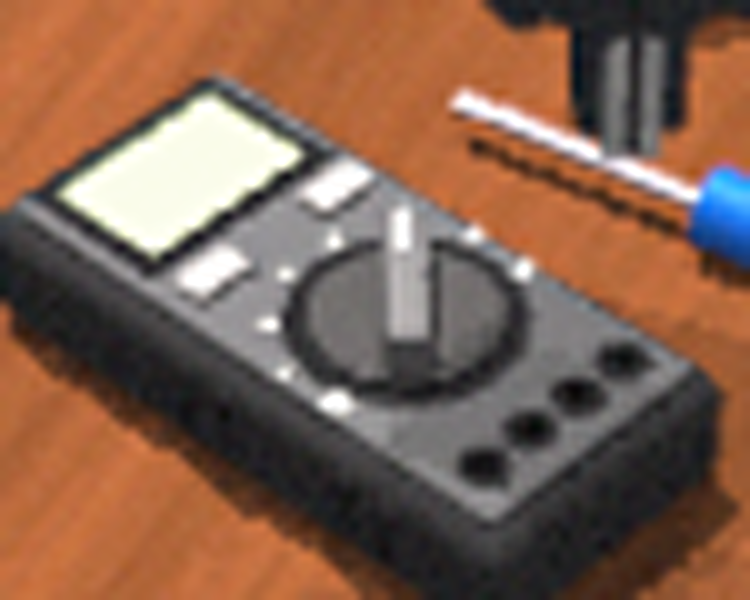

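View pics/wrist5.png

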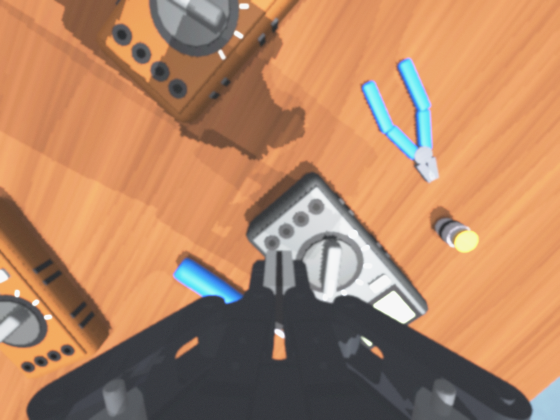

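Call:
play_rows:
  deltas: [-0.1,0.13,0,0,0,0.019,-0.2,0.26,0,0,0,0.038,-0.3,0.4,0,0,0,0.057,-0.4,0.53,0.1,0,0,0.076,-0.5,0.66,0.2,0,0,0.095,-0.6,0.8,0.3,0,0,0.114,-0.7,0.92,0.4,0,0,0.13,-0.765,1,0.5,0,0,0.134,-0.765,1,0.6,0,0,0.134,-0.765,1,0.7,0,0,0.134,-0.765,1,0.7,0,0,0.134]

```text
t: 9.73
ee_pos: [0.6262, 0.0527, 0.1496]
tcp_rot: [-3.134, 0.002, 1.284]
wrist_force: [-0.4, 0.2, -0.6]
finger_gap: -0.002
```

```bash
python3 look.py 6
```

```text
{'t': np.float64(9.8833), 'joint_positions': array([-0.0769,  0.3486,  1.7921, -0.    ,  1.0016,  0.2102]), 'ee_pos': array([0.628 , 0.0528, 0.1537]), 'tcp_rot': array([-3.1409e+00,  2.0000e-04,  1.2837e+00]), 'wrist_force': array([ 0.223 , -0.3463,  0.7058]), 'finger_gap': np.float64(0.0033)}
```

View pics/z6.png

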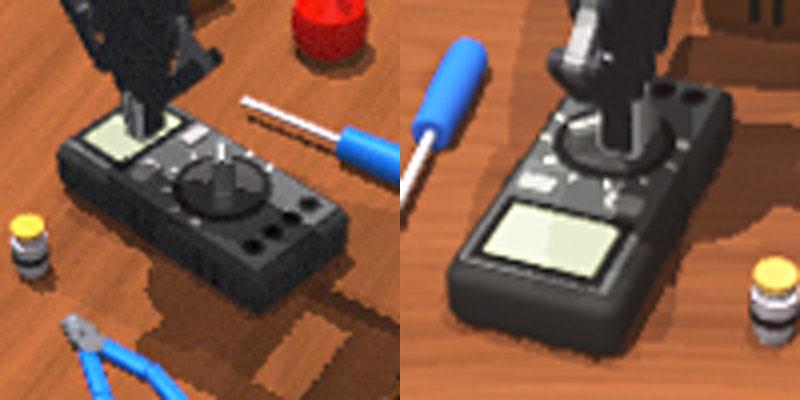

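View pics/wrist6.png

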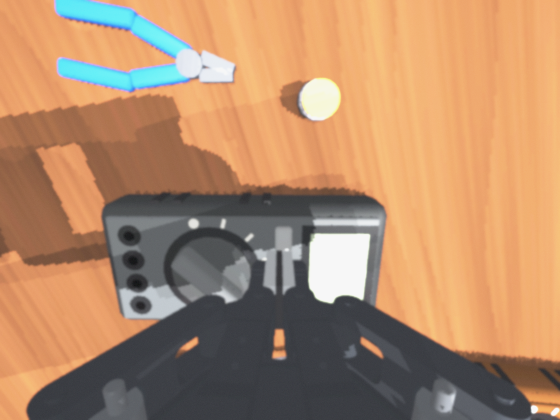

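Run:
```python
from h import *
c=cv2.imread('pics/wrist6.png')[200:320,220:380]
cv2.imwrite('pics/z6b.png',cv2.resize(c,(800,600),interpolation=cv2.INTER_CUBIC))
sc=lambda p:((proj('wrist6',p)-[220,200]+.5)*5).round()
print(sc((.6282,.0525,.0475)),sc((.628,.0528,.0807)),sc((.628,.0528,.0475)))
for u in (283,364): print(ray('wrist6',(220+u/5,200+150/5),.0475))
```

```text
[312. 217.] [310. 345.] [310. 216.]
[0.62746618 0.06214889 0.0475    ]
[0.63741773 0.05924243 0.0475    ]
```

View pics/z6b.png

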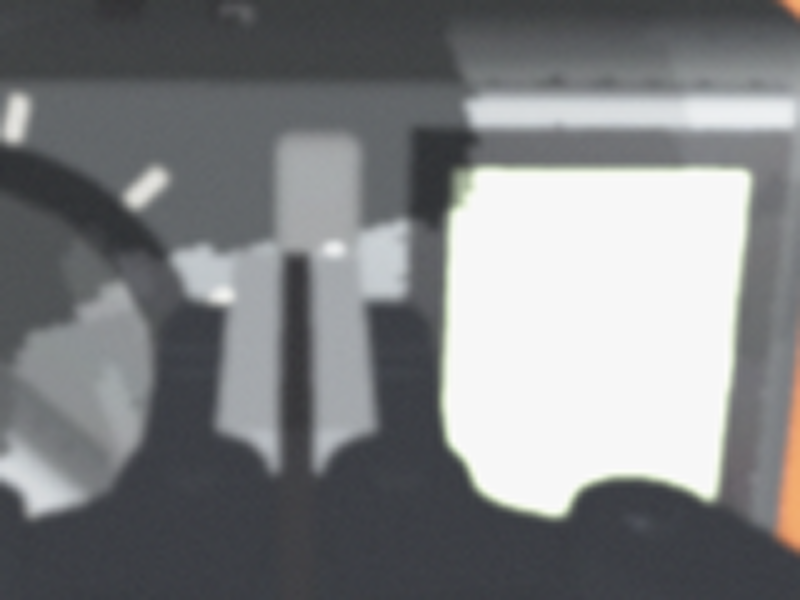

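Call:
play_rows:
  deltas: [0,0.02,0.1,0,0,0,0,0.02,0.2,0,0,0,0,0.02,0.26,0,0,0,0,0.02,0.3,0,0,0,0,0.02,0.3,0,0,0,0,0.02,0.3,0,0,0]

```text
t: 10.38
ee_pos: [0.6302, 0.0521, 0.1234]
tcp_rot: [-3.141, 0.0, 1.283]
wrist_force: [-0.5, -0.6, 0.1]
finger_gap: 0.003
```

```bash
python3 look.py 7
```

```text
{'t': np.float64(10.5333), 'joint_positions': array([-0.0777,  0.3935,  1.7948, -0.    ,  0.9523,  0.2099]), 'ee_pos': array([0.6308, 0.0521, 0.1244]), 'tcp_rot': array([ 3.1406e+00, -2.0000e-04,  1.2832e+00]), 'wrist_force': array([0.1592, 0.1603, 0.9694]), 'finger_gap': np.float64(-0.0014)}
```

View pics/z7.png

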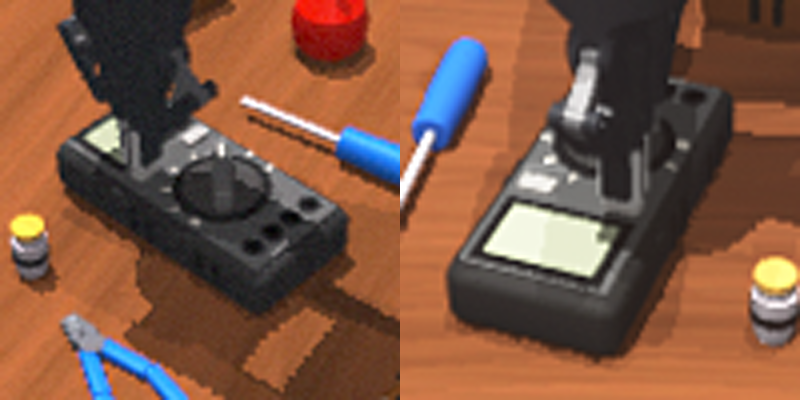

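View pics/wrist7.png

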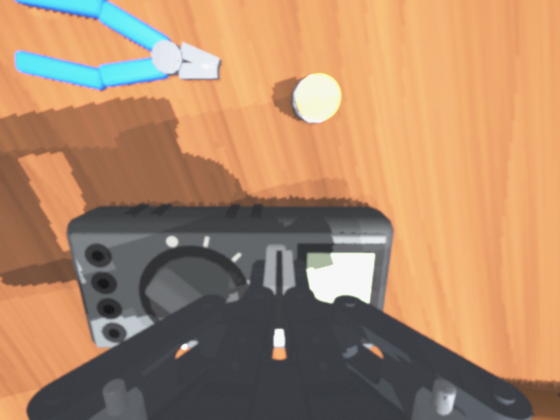

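Call:
play_rows:
  deltas: [0,0,0.02,0,0,0,0,0,0.035,0,0,0,0,0,0.045,0,0,0,0,0,0.055,0,0,0,0,0,0.06,0,0,0,0,0,0.06,0,0,0,0,0,0.06,0,0,0]

```text
t: 11.12
ee_pos: [0.6307, 0.0521, 0.1184]
tcp_rot: [3.141, -0.0, 1.283]
wrist_force: [-1.1, 0.2, 2.5]
finger_gap: 0.003
```

```bash
cat > s.py <<'E'
from h import *
F=[];Z=[]
for i in range(3):
    arm.grab_frame('side');s=arm.state();F.append(s['wrist_force']);Z.append(s['ee_pos'])
print(s['t'],np.mean(F,0).round(2),np.mean(Z,0).round(4))
E
python3 s.py
```

```text
11.2667 [-0.75  0.08  3.07] [0.6306 0.0521 0.1183]
```

Call:
play_rows:
  deltas: [0,0,0.005,0,0,0,0,0,0.01,0,0,0,0,0,0.01,0,0,0,0,0,0.01,0,0,0]

```text
t: 11.6
ee_pos: [0.6307, 0.0521, 0.1177]
tcp_rot: [3.141, 0.0, 1.283]
wrist_force: [-2.3, -0.2, 5.3]
finger_gap: -0.0
```

```bash
python3 s.py
```

```text
11.75 [-2.25  0.02  6.01] [0.6307 0.0521 0.1177]
```

Call:
play_rows:
  deltas: [0,0,-0.02,0,0,0,0,0,-0.05,0,0,0,0,0,-0.1,0,0,0,0,0,-0.3,0,0,0,0,0,-0.6,0,0,0,0,0,-0.9,0,0,0,0,0,-1,0,0,0,0,0,-1,0,0,0]

```text
t: 12.42
ee_pos: [0.6322, 0.052, 0.2209]
tcp_rot: [3.134, -0.002, 1.283]
wrist_force: [0.7, -0.2, 0.7]
finger_gap: 0.002
```

Call:
play_rows:
  deltas: [-0.3,-0.3,0,0,0,0,-0.6,-0.6,-0.2,0,0,0,-0.9,-0.9,-0.3,0,0,0,-1,-1,-0.3,0,0,0,-1,-1,-0.3,0,0,0]

```text
t: 12.83
ee_pos: [0.5025, -0.0164, 0.2449]
tcp_rot: [-3.137, 0.001, 1.281]
wrist_force: [0.7, 0.9, -0.3]
finger_gap: 0.0
```

```bash
python3 look.py 8
python3 - <<'E'
from h import *
a=cv2.imread('pics/side8.png')[165:225,250:325];b=cv2.imread('pics/side5.png')[165:225,250:325]
cv2.imwrite('pics/z8c.png',np.hstack([cv2.resize(x,(400,320),interpolation=cv2.INTER_CUBIC) for x in (b,a)]))
E
```

```text
{'t': np.float64(12.9833), 'joint_positions': array([-2.3110e-01, -3.1100e-02,  2.0388e+00,  3.0000e-04,  1.1358e+00,
        5.7000e-02]), 'ee_pos': array([ 0.5058, -0.0153,  0.2455]), 'tcp_rot': array([-3.1397e+00, -2.0000e-04,  1.2826e+00]), 'wrist_force': array([-0.556 ,  0.2933,  0.8557]), 'finger_gap': np.float64(-0.0012)}
```

View pics/z8c.png

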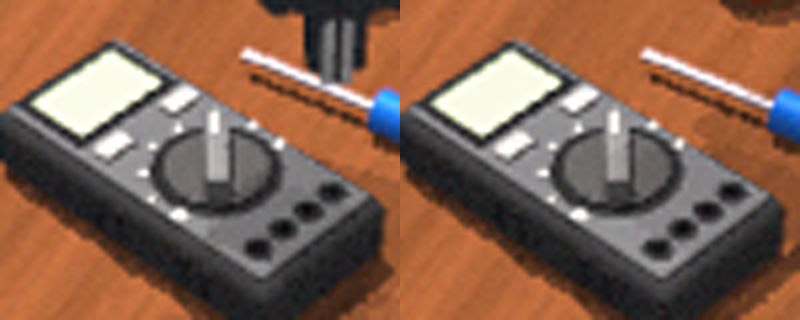

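View pics/scene8.png

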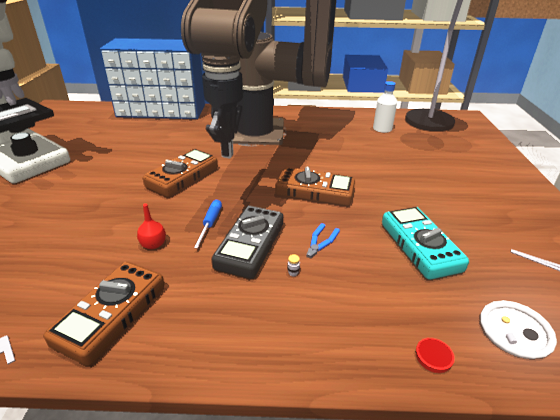

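```bash
python3 -c "
from workcell import arm
print(arm.job_done())"
```

```text
the job is handed in; nothing more can be done
None
```

I set the black meter's dial to the fifth click after OFF, then pressed and released the left-hand key, and handed the job in at about 13 s.

- **Dial:** It started at the third click. With the fingers shut, I pushed the tail of the grip bar clockwise, one click at a time, checking after each. With the finger clear, the side camera puts the pointer at about -61° in the world frame, which is the fifth click. The scene camera read about 5° further round, at both this click and the one before, so I treated that as a reading error.
- **Left key:** I pressed until the force reached about 6 N, with the fingertip about 44.7 mm above the bench. The key is fully down at about 4 N and 45 mm. There was a sideways force of about 2 N while it was down. I then released it and lifted the arm clear.
- **After:** The last pictures show the meter and dial unmoved by the key press. The screwdriver, cutters, blower and objective are where they were, and the arm is touching nothing. I did not touch the right-hand key. I could not confirm the buzzer mode from the pictures.

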